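Box up the plunger cutters

TASK

Put all the small plunger cutters standing on the bench into the open tub; then find, by trying them on, which of the three look-alike lids snaps onto that tub, press it fully home and prove it by lifting the tub a couple of centimetres by its lid's rib alone; return any lid that does not snap to lie flat on the baking tray with the others. Then slide the closed tub along the bench against the closed tub already put away on the robot's right, so that the two lids meet long side to long side with no gap and their ends in line, and leave the bowl, jar and spoon alone.

Things in the scene. Friction and masses are not known exactly. Their poses are not given: they have to be found in the camera images.
- tub_a: open white plastic tub, one of three lengths; only one is there in any run: outside 114 mm in x, 84 mm in y, 56 mm high, walls and floor 4 mm, about 300 g, loose. Origin: centre of its underside, z up. In each short (x) end a sprung catch 10 mm below the rim sticks out 4 mm and yields to the lid that fits, which slips over the rim with 2 mm play and takes 8 to 20 N to press past the catches
- tub_b: open white plastic tub, one of three lengths; only one is there in any run: outside 126 mm in x, 84 mm in y, 56 mm high, walls and floor 4 mm, about 300 g, loose. Origin: centre of its underside, z up. In each short (x) end a sprung catch 10 mm below the rim sticks out 4 mm and yields to the lid that fits, which slips over the rim with 2 mm play and takes 8 to 20 N to press past the catches
- tub_c: open white plastic tub, one of three lengths; only one is there in any run: outside 138 mm in x, 84 mm in y, 56 mm high, walls and floor 4 mm, about 300 g, loose. Origin: centre of its underside, z up. In each short (x) end a sprung catch 10 mm below the rim sticks out 4 mm and yields to the lid that fits, which slips over the rim with 2 mm play and takes 8 to 20 N to press past the catches
- lid_1: grey lid: plate 154 mm in x by 98 mm in y, 5 mm thick, over a skirt 19 mm deep; on top a grip rib 60 mm along x, 14 mm thick in y, 28 mm high (52 mm overall); 120 g. Origin: centre of the skirt's lower edge, z up. The three lids look alike from outside; their skirts differ inside by 12 mm in length. One snaps onto the tub that is there, either way round; which one changes with the tub
- lid_2: grey lid, outside just like lid_1. A lid is home when its plate rests on the tub's rim (lid origin 37 mm above the tub's origin, axes parallel). The lid that fits then stays on: lifted by its rib it brings the loaded tub up with it
- lid_3: grey lid, outside just like lid_1. A lid too small for the tub stops on the rim, about 19 mm above the home height; a lid too big drops home without a click and lifts straight off again
- cutter_0: small plunger cutter: steel disc foot 24 mm in diameter and 14 mm high, with a white plastic stem 12 mm in diameter above it, 46 mm tall in all, 35 g. Origin: centre of the underside of the foot; z points along the stem. Stands upright on the bench at the start; three or all four of the cutters are there. All are alike
- cutter_1: small plunger cutter: steel disc foot 24 mm in diameter and 14 mm high, with a white plastic stem 12 mm in diameter above it, 46 mm tall in all, 35 g. Origin: centre of the underside of the foot; z points along the stem. Stands upright on the bench at the start; three or all four of the cutters are there. All are alike
- cutter_2: small plunger cutter: steel disc foot 24 mm in diameter and 14 mm high, with a white plastic stem 12 mm in diameter above it, 46 mm tall in all, 35 g. Origin: centre of the underside of the foot; z points along the stem. Stands upright on the bench at the start; three or all four of the cutters are there. All are alike
- cutter_3: small plunger cutter: steel disc foot 24 mm in diameter and 14 mm high, with a white plastic stem 12 mm in diameter above it, 46 mm tall in all, 35 g. Origin: centre of the underside of the foot; z points along the stem. Stands upright on the bench at the start; three or all four of the cutters are there. All are alike
- tray: shallow aluminium baking tray on the robot's left, fixed, 205 mm along its x and 415 mm along y, floor 3 mm thick, rim 10 mm high; the lids start flat on it side by side, about 125 mm apart along its y. Origin: centre of its underside
- neighbour: closed tub already put away on the robot's right, fixed: grey lid 154 mm in x by 98 mm in y from 37 to 61 mm above the bench, grip rib up to 89 mm, white tub below. Origin: centre of its underside. Its +y long side looks to the open tub; that tub is butted flush when its lid's origin lies 98 mm along the neighbour's +y and level in x, axes parallel (either way round)
- bowl: steel bowl, 110 mm wide, 50 mm high, a bystander; origin at the centre of its underside
- jar: jar 60 mm wide, 90 mm high, a bystander; origin at the centre of its underside
- spoon: steel spoon, a bystander; lying on the bench

How it is judged (in metres and radians):
On the way, in this order (a step that is already met when the one before it is completed fails the run):
1. every cutter is in the tub (x of cutter_0 in the frame of tub_a between -0.057 and 0.057 m and y of cutter_0 in the frame of tub_a between -0.042 and 0.042 m and z of cutter_0 in the frame of tub_a between -0.002 and 0.056 m and x of cutter_1 in the frame of tub_a between -0.057 and 0.057 m and y of cutter_1 in the frame of tub_a between -0.042 and 0.042 m and z of cutter_1 in the frame of tub_a between -0.002 and 0.056 m and x of cutter_2 in the frame of tub_a between -0.057 and 0.057 m and y of cutter_2 in the frame of tub_a between -0.042 and 0.042 m and z of cutter_2 in the frame of tub_a between -0.002 and 0.056 m and x of cutter_3 in the frame of tub_a between -0.057 and 0.057 m and y of cutter_3 in the frame of tub_a between -0.042 and 0.042 m and z of cutter_3 in the frame of tub_a between -0.002 and 0.056 m and x of cutter_0 in the frame of tub_b between -0.063 and 0.063 m and y of cutter_0 in the frame of tub_b between -0.042 and 0.042 m and z of cutter_0 in the frame of tub_b between -0.002 and 0.056 m and x of cutter_1 in the frame of tub_b between -0.063 and 0.063 m and y of cutter_1 in the frame of tub_b between -0.042 and 0.042 m and z of cutter_1 in the frame of tub_b between -0.002 and 0.056 m and x of cutter_2 in the frame of tub_b between -0.063 and 0.063 m and y of cutter_2 in the frame of tub_b between -0.042 and 0.042 m and z of cutter_2 in the frame of tub_b between -0.002 and 0.056 m and x of cutter_3 in the frame of tub_b between -0.063 and 0.063 m and y of cutter_3 in the frame of tub_b between -0.042 and 0.042 m and z of cutter_3 in the frame of tub_b between -0.002 and 0.056 m and x of cutter_0 in the frame of tub_c between -0.069 and 0.069 m and y of cutter_0 in the frame of tub_c between -0.042 and 0.042 m and z of cutter_0 in the frame of tub_c between -0.002 and 0.056 m and x of cutter_1 in the frame of tub_c between -0.069 and 0.069 m and y of cutter_1 in the frame of tub_c between -0.042 and 0.042 m and z of cutter_1 in the frame of tub_c between -0.002 and 0.056 m and x of cutter_2 in the frame of tub_c between -0.069 and 0.069 m and y of cutter_2 in the frame of tub_c between -0.042 and 0.042 m and z of cutter_2 in the frame of tub_c between -0.002 and 0.056 m and x of cutter_3 in the frame of tub_c between -0.069 and 0.069 m and y of cutter_3 in the frame of tub_c between -0.042 and 0.042 m and z of cutter_3 in the frame of tub_c between -0.002 and 0.056 m), for 0.2 s.
2. with its lid fully home, the tub is held off the bench by the lid alone (10 mm or more, fingers not touching the tub) (((z of lid_1 in the frame of tub_a between 0.034 and 0.04 m and x of lid_1 in the frame of tub_a between -0.006 and 0.006 m and y of lid_1 in the frame of tub_a between -0.006 and 0.006 m and angle between the z axis of lid_1 and the z axis of tub_a, either way round below 0.05 rad and angle between the x axis of lid_1 and the x axis of tub_a, either way round below 0.1 rad) or (z of lid_2 in the frame of tub_a between 0.034 and 0.04 m and x of lid_2 in the frame of tub_a between -0.006 and 0.006 m and y of lid_2 in the frame of tub_a between -0.006 and 0.006 m and angle between the z axis of lid_2 and the z axis of tub_a, either way round below 0.05 rad and angle between the x axis of lid_2 and the x axis of tub_a, either way round below 0.1 rad) or (z of lid_3 in the frame of tub_a between 0.034 and 0.04 m and x of lid_3 in the frame of tub_a between -0.006 and 0.006 m and y of lid_3 in the frame of tub_a between -0.006 and 0.006 m and angle between the z axis of lid_3 and the z axis of tub_a, either way round below 0.05 rad and angle between the x axis of lid_3 and the x axis of tub_a, either way round below 0.1 rad)) and ((z of lid_1 in the frame of tub_b between 0.034 and 0.04 m and x of lid_1 in the frame of tub_b between -0.006 and 0.006 m and y of lid_1 in the frame of tub_b between -0.006 and 0.006 m and angle between the z axis of lid_1 and the z axis of tub_b, either way round below 0.05 rad and angle between the x axis of lid_1 and the x axis of tub_b, either way round below 0.1 rad) or (z of lid_2 in the frame of tub_b between 0.034 and 0.04 m and x of lid_2 in the frame of tub_b between -0.006 and 0.006 m and y of lid_2 in the frame of tub_b between -0.006 and 0.006 m and angle between the z axis of lid_2 and the z axis of tub_b, either way round below 0.05 rad and angle between the x axis of lid_2 and the x axis of tub_b, either way round below 0.1 rad) or (z of lid_3 in the frame of tub_b between 0.034 and 0.04 m and x of lid_3 in the frame of tub_b between -0.006 and 0.006 m and y of lid_3 in the frame of tub_b between -0.006 and 0.006 m and angle between the z axis of lid_3 and the z axis of tub_b, either way round below 0.05 rad and angle between the x axis of lid_3 and the x axis of tub_b, either way round below 0.1 rad)) and ((z of lid_1 in the frame of tub_c between 0.034 and 0.04 m and x of lid_1 in the frame of tub_c between -0.006 and 0.006 m and y of lid_1 in the frame of tub_c between -0.006 and 0.006 m and angle between the z axis of lid_1 and the z axis of tub_c, either way round below 0.05 rad and angle between the x axis of lid_1 and the x axis of tub_c, either way round below 0.1 rad) or (z of lid_2 in the frame of tub_c between 0.034 and 0.04 m and x of lid_2 in the frame of tub_c between -0.006 and 0.006 m and y of lid_2 in the frame of tub_c between -0.006 and 0.006 m and angle between the z axis of lid_2 and the z axis of tub_c, either way round below 0.05 rad and angle between the x axis of lid_2 and the x axis of tub_c, either way round below 0.1 rad) or (z of lid_3 in the frame of tub_c between 0.034 and 0.04 m and x of lid_3 in the frame of tub_c between -0.006 and 0.006 m and y of lid_3 in the frame of tub_c between -0.006 and 0.006 m and angle between the z axis of lid_3 and the z axis of tub_c, either way round below 0.05 rad and angle between the x axis of lid_3 and the x axis of tub_c, either way round below 0.1 rad)) and height (world z) of each of tub_a, tub_b, tub_c above 0.01 m and contact force between the fingers and tub_a below 0.5 N and contact force between the fingers and tub_b below 0.5 N and contact force between the fingers and tub_c below 0.5 N), for 0.3 s.
3. the tub stands against its neighbour, ends in line (y of each of tub_a, tub_b, tub_c in the frame of neighbour below 0.105 m and x of tub_a in the frame of neighbour between -0.013 and 0.013 m and angle between the x axis of each of tub_a, tub_b, tub_c and the x axis of neighbour, either way round below 0.08 rad and angle between each of tub_a, tub_b, tub_c's own z axis and vertical below 0.05 rad and x of tub_b in the frame of neighbour between -0.013 and 0.013 m and x of tub_c in the frame of neighbour between -0.013 and 0.013 m), for 0.2 s.
At the end, for the whole second after the job is handed in: All cutters are in the tub; the lid that snaps is home on it (within 3 mm in height, level within 3 degrees) and its long side is against the neighbour's lid (gap under 4 mm, ends in line within 10 mm, parallel within 3.4 degrees); the other two lids lie flat on the tray; the tub is at rest (all of step 1 and all of step 3 and ((z of lid_1 in the frame of tub_a between 0.034 and 0.04 m and x of lid_1 in the frame of tub_a between -0.006 and 0.006 m and y of lid_1 in the frame of tub_a between -0.006 and 0.006 m and angle between the z axis of lid_1 and the z axis of tub_a, either way round below 0.05 rad and angle between the x axis of lid_1 and the x axis of tub_a, either way round below 0.1 rad) or (z of lid_2 in the frame of tub_a between 0.034 and 0.04 m and x of lid_2 in the frame of tub_a between -0.006 and 0.006 m and y of lid_2 in the frame of tub_a between -0.006 and 0.006 m and angle between the z axis of lid_2 and the z axis of tub_a, either way round below 0.05 rad and angle between the x axis of lid_2 and the x axis of tub_a, either way round below 0.1 rad) or (z of lid_3 in the frame of tub_a between 0.034 and 0.04 m and x of lid_3 in the frame of tub_a between -0.006 and 0.006 m and y of lid_3 in the frame of tub_a between -0.006 and 0.006 m and angle between the z axis of lid_3 and the z axis of tub_a, either way round below 0.05 rad and angle between the x axis of lid_3 and the x axis of tub_a, either way round below 0.1 rad)) and ((z of lid_1 in the frame of tub_b between 0.034 and 0.04 m and x of lid_1 in the frame of tub_b between -0.006 and 0.006 m and y of lid_1 in the frame of tub_b between -0.006 and 0.006 m and angle between the z axis of lid_1 and the z axis of tub_b, either way round below 0.05 rad and angle between the x axis of lid_1 and the x axis of tub_b, either way round below 0.1 rad) or (z of lid_2 in the frame of tub_b between 0.034 and 0.04 m and x of lid_2 in the frame of tub_b between -0.006 and 0.006 m and y of lid_2 in the frame of tub_b between -0.006 and 0.006 m and angle between the z axis of lid_2 and the z axis of tub_b, either way round below 0.05 rad and angle between the x axis of lid_2 and the x axis of tub_b, either way round below 0.1 rad) or (z of lid_3 in the frame of tub_b between 0.034 and 0.04 m and x of lid_3 in the frame of tub_b between -0.006 and 0.006 m and y of lid_3 in the frame of tub_b between -0.006 and 0.006 m and angle between the z axis of lid_3 and the z axis of tub_b, either way round below 0.05 rad and angle between the x axis of lid_3 and the x axis of tub_b, either way round below 0.1 rad)) and ((z of lid_1 in the frame of tub_c between 0.034 and 0.04 m and x of lid_1 in the frame of tub_c between -0.006 and 0.006 m and y of lid_1 in the frame of tub_c between -0.006 and 0.006 m and angle between the z axis of lid_1 and the z axis of tub_c, either way round below 0.05 rad and angle between the x axis of lid_1 and the x axis of tub_c, either way round below 0.1 rad) or (z of lid_2 in the frame of tub_c between 0.034 and 0.04 m and x of lid_2 in the frame of tub_c between -0.006 and 0.006 m and y of lid_2 in the frame of tub_c between -0.006 and 0.006 m and angle between the z axis of lid_2 and the z axis of tub_c, either way round below 0.05 rad and angle between the x axis of lid_2 and the x axis of tub_c, either way round below 0.1 rad) or (z of lid_3 in the frame of tub_c between 0.034 and 0.04 m and x of lid_3 in the frame of tub_c between -0.006 and 0.006 m and y of lid_3 in the frame of tub_c between -0.006 and 0.006 m and angle between the z axis of lid_3 and the z axis of tub_c, either way round below 0.05 rad and angle between the x axis of lid_3 and the x axis of tub_c, either way round below 0.1 rad)) and ((x of lid_1 in the frame of tray between -0.06 and 0.06 m and y of lid_1 in the frame of tray between -0.19 and 0.19 m and height (world z) of lid_1 below 0.008 m and angle between lid_1's own z axis and vertical below 0.1 rad) or (z of lid_1 in the frame of neighbour between 0.033 and 0.041 m and x of lid_1 in the frame of neighbour between -0.01 and 0.01 m and y of lid_1 in the frame of neighbour between 0.09 and 0.102 m and angle between the x axis of lid_1 and the x axis of neighbour, either way round below 0.06 rad)) and ((x of lid_2 in the frame of tray between -0.06 and 0.06 m and y of lid_2 in the frame of tray between -0.19 and 0.19 m and height (world z) of lid_2 below 0.008 m and angle between lid_2's own z axis and vertical below 0.1 rad) or (z of lid_2 in the frame of neighbour between 0.033 and 0.041 m and x of lid_2 in the frame of neighbour between -0.01 and 0.01 m and y of lid_2 in the frame of neighbour between 0.09 and 0.102 m and angle between the x axis of lid_2 and the x axis of neighbour, either way round below 0.06 rad)) and ((x of lid_3 in the frame of tray between -0.06 and 0.06 m and y of lid_3 in the frame of tray between -0.19 and 0.19 m and height (world z) of lid_3 below 0.008 m and angle between lid_3's own z axis and vertical below 0.1 rad) or (z of lid_3 in the frame of neighbour between 0.033 and 0.041 m and x of lid_3 in the frame of neighbour between -0.01 and 0.01 m and y of lid_3 in the frame of neighbour between 0.09 and 0.102 m and angle between the x axis of lid_3 and the x axis of neighbour, either way round below 0.06 rad)) and linear speed of each of tub_a, tub_b, tub_c below 0.02 m/s); the robot touches nothing.
It fails at once if the bowl, jar or spoon was disturbed (distance of any of bowl, jar, spoon from where it was at the start of the episode above 0.03 m).
It fails at once if the tub was tipped over (angle between any of tub_a, tub_b, tub_c's own z axis and vertical above 0.7 rad).
Of tub_a, tub_b, tub_c only 1 to 1 are there at a start; the rules pass over those that are not, and their reading is None.
Of cutter_0, cutter_1, cutter_2, cutter_3 only 3 to 4 are there at a start; the rules pass over those that are not, and their reading is None.
At some moment in a run one of lid_1, lid_2, lid_3 may be knocked a few centimetres aside while the robot is not near it.
Once in a run the grip may slacken for a moment while it holds something.
It also fails if it takes over 210 s, if anything falls off the work surface, if the arm or the gripper's body presses on something with over 40 N, if the wrist force passes 120 N, or if a joint passes its speed limit or range.

ROBOT

A 7-joint arm with a two-finger parallel gripper is mounted at the origin on the work surface. World frame = base frame: x ahead of the robot, y to its left, z up, the work surface at z = 0. Lengths are in m, angles in degrees, forces in N, time in s.
With the tool pointing down it reaches from about 0.425 to 0.8 m from the base axis. Payload 8.3 kg.
Tool frame: the origin (TCP) lies at the very end of the fingers, on their centre line; the grasp point (between the pads) lies env.grip_depth behind it (env.grip_depth is the distance from the TCP to the grasp point, in m); z points along the fingers, y is the direction in which the jaws open and shut (so a half turn about z gives the same grasp; the last joint's range is limited). The gripper opens to 85 mm and grips with 20 to 120 N. Pads are 22 mm wide; open, the fingers measure 114 mm over their backs; the gripper's body (76 mm by 85 mm) begins 54 mm behind the grasp point. The pads swing forward as they close: fully open they stand 13 mm farther back than shut.
Start: joints at [-69.895, 21.967, 0.94, 78.501, -0.361, 79.538, -2.664], TCP at [0.251, 0.572, 0.231] pointing down, gripper open.
Joint ranges: [-169.22, 169.22], [-14.56, 117.87], [-87.37, 89.26], [10.42, 133.3], [-82.24, 262.24], [0.94, 117.77], [-172.7, 172.7]. Speed limits (degrees/s): [136.94, 136.94, 172.46, 172.46, 180, 180, 180].

INTERFACE

Orientations are given as a 3x3 rotation matrix whose columns are the frame's x, y, z axes.
In Python, from rig import env gives the robot as it stands.
- The arm moves only by the tool servo_tool, never from a script. Its argument "increments" is text: rows parted by semicolons, each of 7 numbers parted by spaces: the shift along the tool's x, y, z in m, then the turn, a rotation vector about the tool's x, y, z in degrees, then the opening, from -1 (shut) to 1 (fully open). A call has 1 to 20 rows; each row shifts and turns the commanded pose from where the row before left it, along the tool's axes as they then stand; what a row does not reach is not made up. A row lasts 1/12 s, in which the tool goes at most 41.7 mm and 7.16 degrees, less where a joint would pass 70% of its speed; a pose out of reach is approached as far as the arm can. A call with a gripper value outside its range is refused whole. The fingers move at their own pace and stop on an object; "force" is the grip in N (left out, the last holds). Time passes only in rows, so rows that do not move let the fingers close. It gives the time, the measured TCP pose, the force and the opening at its end, in the units of the state.
- env.state(): the state, without advancing time (a new reading comes with each control period).
- env.capture(name): name is "scene" or "top" or "wrist"; returns a dict with "frame" (400x640x3 uint8, red, green, blue), "intrinsics" (3x3 intrinsics, pixels), "extrinsics" (4x4, takes a point from camera to world coordinates). Camera axes: x right, y down, z forward; pixel columns grow to the right and rows downward; lengths in m; the calibration is good to about 2 mm. A picture is of the moment at which its call begins. There is no depth.
- env.sign_off(): hands the job in, once; it reports no verdict.
Trained networks look in a picture, given as the dict that the camera call returned (one of the last four; its "shot" number tells which), for a name from the list of things; names that differ only in an ending like _2 or _b are one class to them, and where a whole thing is asked for, a point or a joint stands for the part that bears it (a point fixed in the world has none). Each returns a list of dicts, best first, with "score" (0 to 1); they miss things now and then, are a little off and sometimes report something else, mostly with a low value. They report only what shows in the picture. A call takes as long as a camera call.
- env.find_in(picture, target): "location" ([x, y, z] in m, in world coordinates, good to about 4 mm: the middle of the surface that is visible of it).
- env.masks_of(picture, target): "pixels" (400x640 bool, what is visible of it).
The state is a dict: "time": time; "joints": joint angles; "joint_vel": joint speeds; "joint_efforts": joint torques, N m; "ee_pos": TCP position; "ee_rot": TCP orientation; "force": force on the tool from outside, world axes, zero at the start; "wrist_torque": the same for the moment, N m; "grip_width": finger opening in m.
Only numpy, scipy, OpenCV 4.12 (cv2) and the standard library are available. Lean on these libraries where they do the work, as an engineer would, in place of code of your own. Each camera call takes 0.05 s, during which the arm holds its last target.

## Working session

There is one attempt and no reset: what is moved stays moved. The work goes in short steps, Python scripts to look and compute and a tool call to move; the robot and the scene stay as the last step left them, time stands still between calls to the robot, and variables do not carry over. Pictures are saved under pics/ and viewed, and the job is handed in when it is done.

Besides the shell and the picture viewer there is one more tool, called after "Emit:" by a JSON object that holds its "op" and its "data", one argument or row to a line. servo_tool: Moves the arm, as the interface text tells. Its arguments: {"type":"object","properties":{"increments":{"type":"string"},"force":{"type":"number"}},"required":["increments"]}

```bash
ls; mkdir -p pics
cat > h.py <<'E'
import numpy as np,cv2,json
from rig import env
def snap(n,f):
    c=env.capture(n); cv2.imwrite('pics/'+f,c['frame'][:,:,::-1]); return c
def proj(c,p):
    T=np.linalg.inv(c['extrinsics']); q=T[:3,:3]@np.array(p)+T[:3,3]; k=c['intrinsics']@q; return k[:2]/k[2]
def ray(c,uv,z):
    K=c['intrinsics'];E=c['extrinsics']
    d=E[:3,:3]@np.linalg.solve(K,[uv[0],uv[1],1]); o=E[:3,3]
    return o+d*(z-o[2])/d[2]
E
python3 - <<'E'
from h import *
s=env.state()
for k,v in s.items(): print(k,np.round(v,4).tolist())
print(env.grip_depth)
for n in['scene','top']:
    c=snap(n,n+'0.png'); print(np.round(c['extrinsics'],3).tolist())
    for t in['tub_a','tub_b','tub_c','lid_1','cutter_0','tray','neighbour','bowl','jar','spoon']:
        for r in env.find_in(c,t): print(n,t,round(r['score'],2),np.round(r['location'],3))
E
```

```text
pics
time 0.0
joints [-69.8953, 22.0155, 0.9387, 78.5637, -0.3604, 79.5375, -2.6642]
joint_vel [-0.0032, 0.0367, -0.0313, -0.008, -0.0133, 0.0275, 0.0322]
joint_efforts [0.0001, -62.7598, 0.8443, -37.1833, 0.0166, 0.0143, -0.0]
ee_pos [0.2511, 0.5718, 0.2303]
ee_rot [[-0.9156, 0.402, -0.0008], [0.402, 0.9156, -0.0018], [-0.0, -0.002, -1.0]]
force [1.0465, 0.5008, -0.523]
wrist_torque [-0.01, 0.0049, -0.0072]
grip_width 0.0856
0.0187
[[-0.243, 0.644, -0.725, 1.345], [0.97, 0.147, -0.195, 0.19], [-0.019, -0.751, -0.66, 0.7], [0.0, 0.0, 0.0, 1.0]]
scene tub_a 0.71 [ 0.534 -0.08   0.03 ]
scene tub_b 0.71 [ 0.534 -0.08   0.03 ]
scene tub_c 0.71 [ 0.534 -0.08   0.03 ]
scene lid_1 0.93 [0.581 0.275 0.026]
scene lid_1 0.86 [0.56  0.395 0.026]
scene lid_1 0.65 [0.576 0.154 0.025]
scene cutter_0 0.65 [ 0.676 -0.123  0.014]
scene tray 0.56 [0.588 0.303 0.003]
scene neighbour 0.26 [ 0.674 -0.125  0.01 ]
scene bowl 0.61 [0.761 0.01  0.029]
scene jar 0.67 [0.784 0.135 0.063]
[[0.016, -0.995, 0.101, 0.489], [-1.0, -0.015, 0.01, 0.012], [-0.008, -0.101, -0.995, 1.438], [0.0, 0.0, 0.0, 1.0]]
top tub_a 0.74 [ 0.538 -0.081  0.009]
top tub_b 0.74 [ 0.538 -0.081  0.009]
top tub_c 0.74 [ 0.538 -0.081  0.009]
top lid_1 0.82 [0.555 0.269 0.027]
top lid_1 0.79 [0.553 0.155 0.027]
top lid_1 0.59 [0.533 0.397 0.023]
top lid_1 0.56 [0.66  0.03  0.014]
top cutter_0 0.61 [0.661 0.028 0.015]
top cutter_0 0.52 [ 0.665 -0.128  0.014]
top cutter_0 0.41 [ 0.758 -0.187  0.01 ]
top tray 0.85 [0.534 0.265 0.009]
top neighbour 0.84 [ 0.555 -0.386  0.058]
top bowl 0.81 [0.79  0.016 0.026]
top spoon 0.84 [ 0.755 -0.186  0.011]
```

View pics/scene0.png

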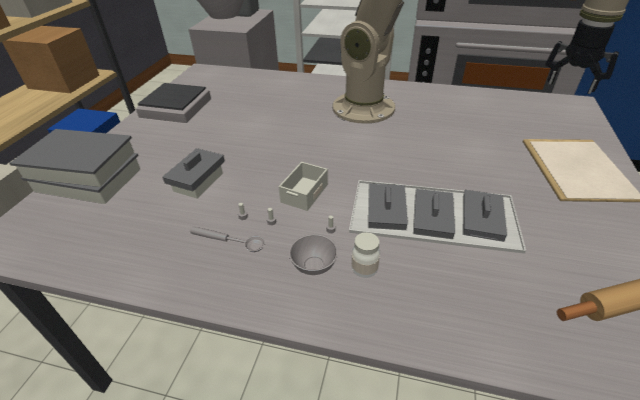

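View pics/top0.png

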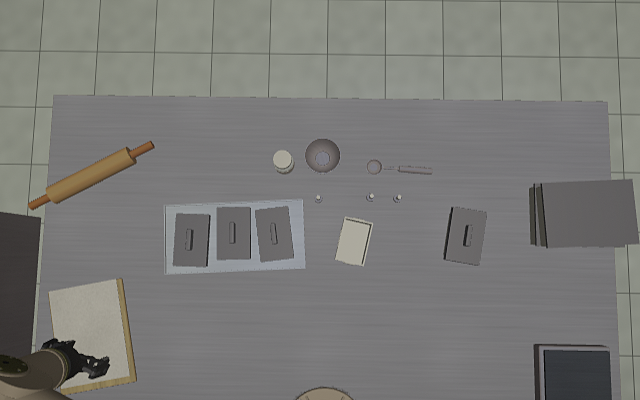

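```bash
cat >> h.py <<'E'
def zoom(c,x0,y0,x1,y1,f,s):
    im=c['frame'][y0:y1,x0:x1,::-1]; cv2.imwrite('pics/'+f,cv2.resize(im,None,fx=s,fy=s,interpolation=cv2.INTER_CUBIC))
def rect(c,m,z):
    m=m.astype(np.uint8); n,l,st,_=cv2.connectedComponentsWithStats(m); 
    m=(l==1+np.argmax(st[1:,4])).astype(np.uint8)
    cn=max(cv2.findContours(m,cv2.RETR_EXTERNAL,cv2.CHAIN_APPROX_NONE)[0],key=cv2.contourArea)[:,0]
    P=np.array([ray(c,p,z)[:2] for p in cn]).astype(np.float32)
    (x,y),(w,h),a=cv2.minAreaRect(P)
    if w<h: w,h=h,w; a+=90
    a=(a+90)%180-90
    return np.round([x,y,w,h,a],4).tolist()
E
python3 - <<'E'
from h import *
c=env.capture('top')
zoom(c,300,130,500,280,'topz.png',4)
for t,z in[('tub_a',.056),('lid_1',.027),('neighbour',.061),('cutter_0',.014),('tray',.01)]:
    for r in env.masks_of(c,t): 
        m=r['pixels'];print(t,round(r['score'],2),m.sum(),rect(c,m,z))
c=env.capture('scene')
zoom(c,180,150,380,300,'scenez.png',4)
for t,z in[('tub_a',.056),('lid_1',.027),('neighbour',.061),('cutter_0',.014),('tray',.01)]:
    for r in env.masks_of(c,t): 
        m=r['pixels'];ys,xs=np.where(m);print(t,round(r['score'],2),m.sum(),xs.min(),xs.max(),ys.min(),ys.max(),rect(c,m,z))
E
```

```text
tub_a 0.76 1395 [0.5352, -0.0755, 0.1337, 0.0893, -11.351]
tub_a 0.52 39 [0.6608, -0.1995, 0.0186, 0.0162, -44.3444]
lid_1 0.91 1746 [0.5543, 0.1543, 0.1535, 0.0982, 8.0037]
lid_1 0.73 1764 [0.555, 0.2731, 0.1529, 0.0971, 1.7505]
lid_1 0.62 1853 [0.5326, 0.3976, 0.1539, 0.1057, -1.1352]
neighbour 0.75 1957 [0.5562, -0.3904, 0.1549, 0.1051, -8.7368]
cutter_0 0.59 53 [0.6671, -0.1282, 0.021, 0.0208, 0.3513]
cutter_0 0.52 55 [0.666, -0.2059, 0.0234, 0.0209, -44.3498]
tray 0.71 4416 [0.5448, 0.274, 0.4173, 0.2068, -86.5623]
tray 0.44 35 [0.6637, 0.0291, 0.018, 0.0149, 0.9127]
tub_a 0.64 1716 278 327 161 210 [0.5635, -0.0694, 0.1883, 0.1183, -10.3866]
lid_1 0.97 1927 463 506 190 240 [0.5466, 0.3952, 0.1785, 0.0994, -1.1555]
lid_1 0.64 1793 414 454 189 237 [0.5671, 0.2743, 0.1759, 0.0971, 2.6883]
lid_1 0.56 1695 367 407 184 229 [0.5677, 0.1539, 0.1757, 0.0999, 8.3579]
lid_1 0.52 1063 351 378 232 277 [0.7443, 0.1268, 0.1365, 0.0604, 7.9501]
neighbour 0.83 1929 162 224 149 198 [0.581, -0.3748, 0.1961, 0.148, -8.4407]
cutter_0 0.47 119 326 334 216 233 [0.6572, 0.0252, 0.0613, 0.0201, 12.8946]
cutter_0 0.44 1621 279 327 163 209 [0.5163, -0.0855, 0.1892, 0.1227, -10.8932]
tray 0.68 3969 349 524 179 252 [0.5502, 0.2738, 0.4198, 0.2224, -86.645]
```

Run:
```python
from h import *
s=env.state();print(s['time'])
```

```text
1.7
```

View pics/topz.png

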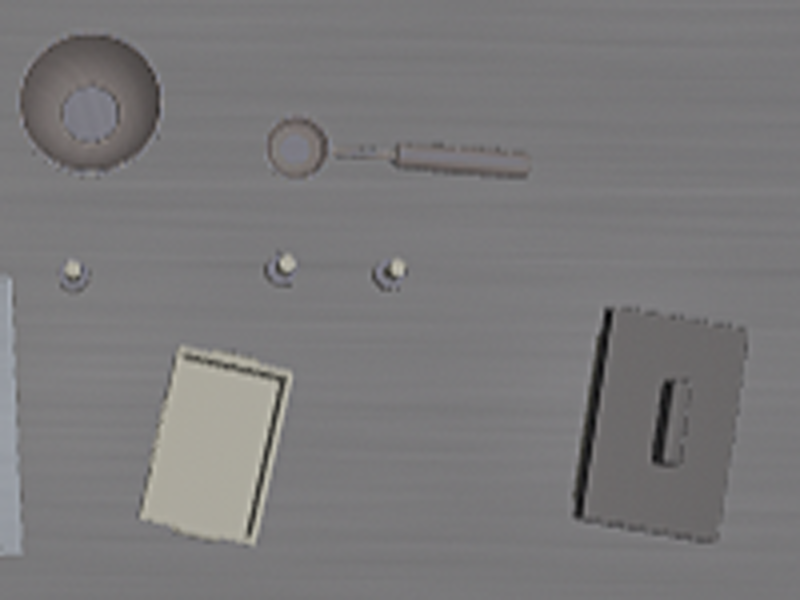

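View pics/scenez.png

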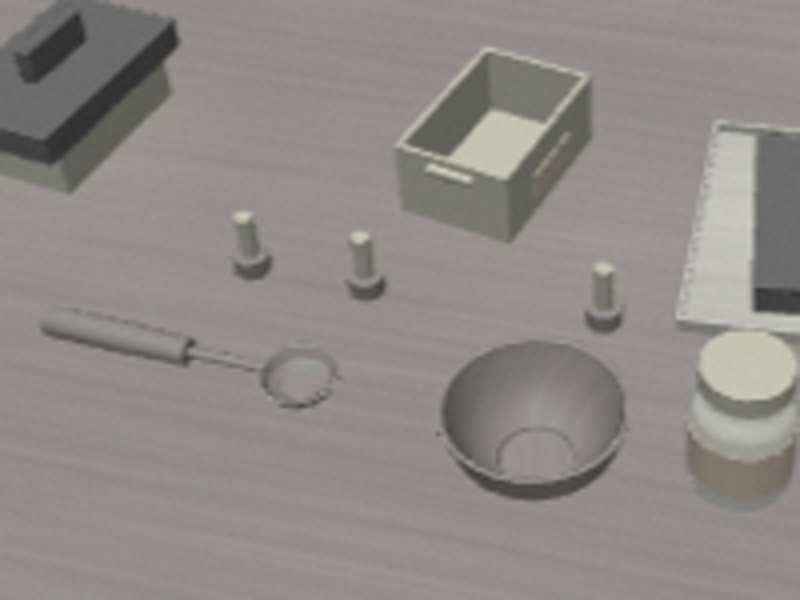

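```bash
cat >> h.py <<'E'
def tri(c1,u1,c2,u2):
    A=[];b=[]
    for c,u in((c1,u1),(c2,u2)):
        o=c['extrinsics'][:3,3]; d=c['extrinsics'][:3,:3]@np.linalg.solve(c['intrinsics'],[u[0],u[1],1]); d/=np.linalg.norm(d)
        M=np.eye(3)-np.outer(d,d); A.append(M); b.append(M@o)
    return np.linalg.lstsq(np.vstack(A),np.hstack(b),rcond=None)[0]
def go(x,y,z,yaw=None):
    """delta in tool axes from measured pose; yaw = world angle (deg) of tool y, mod 180"""
    s=env.state(); R=np.array(s['ee_rot']); p=np.array(s['ee_pos'])
    d=R.T@(np.array([x,y,z])-p)
    cur=np.degrees(np.arctan2(R[1,1],R[0,1])); t=None
    rv=None
    if yaw is not None:
        opts=[]
        for k in(0,180,-180,360):
            a=np.radians(yaw+k); yy=np.array([np.cos(a),np.sin(a),0]); zz=np.array([0,0,-1.]); xx=np.cross(yy,zz)
            from scipy.spatial.transform import Rotation as Ro
            r=Ro.from_matrix(R.T@np.c_[xx,yy,zz]).as_rotvec(degrees=True); opts.append(r)
        rv=min(opts,key=np.linalg.norm)
    print('pos',np.round(p,4),'yaw',round(cur,2),'d_tool',np.round(d,4),'rot',None if rv is None else np.round(rv,2),'j7',round(s['joints'][6],1),'F',np.round(s['force'],1),'w',round(s['grip_width'],4),'t',round(s['time'],2))
E
python3 - <<'E'
from h import *
a=env.capture('top');b=env.capture('scene')
f=lambda u,o:((u[0]+.5)/4-.5+o[0],(u[1]+.5)/4-.5+o[1])
for u,v in[((73,268),(603,268)),((287,264),(360,238)),((397,267),(244,216))]:
    u=f(u,(300,130));v=f(v,(180,150))
    print(tri(a,u,b,v).round(4),ray(a,u,.046).round(4),ray(b,v,.046).round(4))
# tub corners rim: top zoom
for u,v in[((180,346),(511,179)),((292,373),(398,148)),((255,545),(490,49)),((140,519),(590,78))]:
    u=f(u,(300,130));v=f(v,(180,150))
    print('rim',tri(a,u,b,v).round(4),ray(a,u,.056).round(4),ray(b,v,.056).round(4))
go(.535,-.0755,.25,78.6)
E
```

```text
[0.6632 0.0277 0.0464] [0.6633 0.0276 0.046 ] [0.6628 0.0277 0.046 ]
[ 0.6688 -0.1277  0.0449] [ 0.6686 -0.1275  0.046 ] [ 0.67   -0.1273  0.046 ]
[ 0.6674 -0.2068  0.0468] [ 0.6676 -0.2072  0.046 ] [ 0.6666 -0.207   0.046 ]
rim [ 0.6063 -0.0482  0.0571] [ 0.6069 -0.0501  0.056 ] [ 0.6047 -0.0467  0.056 ]
rim [ 0.5886 -0.1299  0.0544] [ 0.5887 -0.1305  0.056 ] [ 0.5903 -0.1282  0.056 ]
rim [ 0.4655 -0.1033  0.0538] [ 0.466  -0.1049  0.056 ] [ 0.4681 -0.1005  0.056 ]
rim [ 0.483  -0.0234  0.0533] [ 0.483 -0.023  0.056] [ 0.4867 -0.0227  0.056 ]
pos [0.2512 0.5723 0.2313] yaw 66.3 d_tool [-0.5202 -0.479  -0.0187] rot [-0.00e+00 -1.00e-02 -1.23e+01] j7 -2.7 F [-0.1 -0.4 -0. ] w 0.0852 t 1.8
```

Emit:
{"op": "servo_tool", "data": {
  "increments": "0 0 0 0 0 -6.05 0; 0 0 0 0 0 -6.05 0; -0.0285 -0.025 0 0 0 0 0; -0.0285 -0.025 0 0 0 0 0; -0.0285 -0.025 0 0 0 0 0; -0.0285 -0.025 0 0 0 0 0; -0.0285 -0.025 0 0 0 0 0; -0.0285 -0.025 0 0 0 0 0; -0.0285 -0.025 0 0 0 0 0; -0.0285 -0.025 0 0 0 0 0; -0.0285 -0.025 0 0 0 0 0; -0.0285 -0.025 0 0 0 0 0; -0.0285 -0.025 0 0 0 0 0; -0.0285 -0.025 0 0 0 0 0; -0.0285 -0.025 0.01 0 0 0 0; -0.0285 -0.025 0.02 0 0 0 0; -0.0285 -0.025 0.02 0 0 0 0; -0.0285 -0.025 0.02 0 0 0 0; -0.0285 -0.025 0.02 0 0 0 0; -0.0285 -0.025 0.02 0 0 0 0",
  "force": 40
}}

```text
time: 3.47
ee_pos: [0.6609, 0.0311, 0.1232]
ee_rot: [[-0.98, 0.201, 0.0], [0.201, 0.98, 0.0], [-0.0, 0.0, -1.0]]
force: [1.2, -0.6, -0.5]
grip_width: 0.0426
```

Emit:
{"op": "servo_tool", "data": {
  "increments": "0 0 0 0 0 0 0;0 0 0 0 0 0 0;0 0 0 0 0 0 0"
}}

```text
time: 3.72
ee_pos: [0.66, 0.0328, 0.1238]
ee_rot: [[-0.98, 0.201, -0.001], [0.201, 0.98, 0.0], [0.001, 0.0, -1.0]]
force: [-0.4, -0.3, 0.5]
grip_width: 0.0428
```

Run:
```python
from h import *
go(.6632,.0277,.018,78.2)
c=snap('wrist','w0.png')
print(np.round(c['extrinsics'],3).tolist())
```

```text
pos [0.66   0.0328 0.1238] yaw 78.38 d_tool [-0.0042 -0.0044  0.1058] rot [ 0.02 -0.04  0.18] j7 79.5 F [-0.4 -0.3  0.5] w 0.0428 t 3.72
[[0.202, 0.928, 0.314, 0.58], [0.979, -0.191, -0.064, 0.05], [0.001, 0.32, -0.947, 0.268], [0.0, 0.0, 0.0, 1.0]]
```

View pics/w0.png

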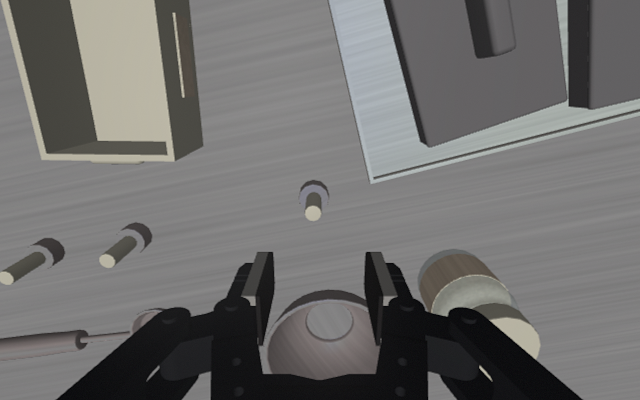

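Run:
```python
from h import *
c=env.capture('wrist')
for u in[(313,213),(107,261),(7,278)]: print(ray(c,u,.046).round(4))
```

```text
[0.6637 0.0295 0.046 ]
[ 0.6703 -0.1277  0.046 ]
[ 0.6688 -0.2072  0.046 ]
```

Emit:
{"op": "servo_tool", "data": {
  "increments": "-0.0045 -0.0035 0.01 0 0 0 0;0 0 0.03 0 0 0 0;0 0 0.03 0 0 0 0;0 0 0.02 0 0 0 0;0 0 0.01 0 0 0 0;0 0 0.005 0 0 0 0;0 0 0 0 0 0 -1;0 0 0 0 0 0 -1;0 0 0 0 0 0 -1;0 0 0 0 0 0 -1;0 0 0 0 0 0 -1",
  "force": 40
}}

```text
time: 4.73
ee_pos: [0.6648, 0.0282, 0.0207]
ee_rot: [[-0.98, 0.201, 0.003], [0.201, 0.98, 0.0], [-0.002, 0.001, -1.0]]
force: [0.1, -0.6, 4.7]
grip_width: 0.0104
```

Run:
```python
from h import *
go(.5358-.036*.979,-.076+.036*.2045,.12,78.2)
```

```text
pos [0.6648 0.0282 0.0207] yaw 78.39 d_tool [ 0.1412 -0.1278 -0.0998] rot [0.05 0.14 0.19] j7 81.3 F [ 0.1 -0.6  4.7] w 0.0104 t 4.73
```

Emit:
{"op": "servo_tool", "data": {
  "increments": "0 0 -0.02 0 0 0 -1;0 0 -0.04 0 0 0 -1;0 0 -0.04 0 0 0 -1;0.02 -0.02 0 0 0 0 -1;0.025 -0.025 0 0 0 0 -1;0.03 -0.025 0 0 0 0 -1;0.03 -0.025 0 0 0 0 -1;0.025 -0.02 0 0 0 0 -1;0.01 -0.012 0 0 0 0 -1;0 0 0 0 0 0 -1;0 0 0 0 0 0 -1"
}}

```text
time: 5.65
ee_pos: [0.5011, -0.0686, 0.12]
ee_rot: [[-0.979, 0.203, 0.002], [0.203, 0.979, 0.001], [-0.002, 0.001, -1.0]]
force: [0.6, 1.6, -0.2]
grip_width: 0.0102
```

Run:
```python
from h import *
go(.5358-.036*.979,-.076+.036*.2045,.03,78.2)
c=snap('wrist','w1.png')
```

```text
pos [ 0.5011 -0.0686  0.12  ] yaw 78.3 d_tool [ 0.0007 -0.0003  0.09  ] rot [0.06 0.09 0.1 ] j7 87.1 F [ 0.6  1.6 -0.2] w 0.0102 t 5.65
```

View pics/w1.png

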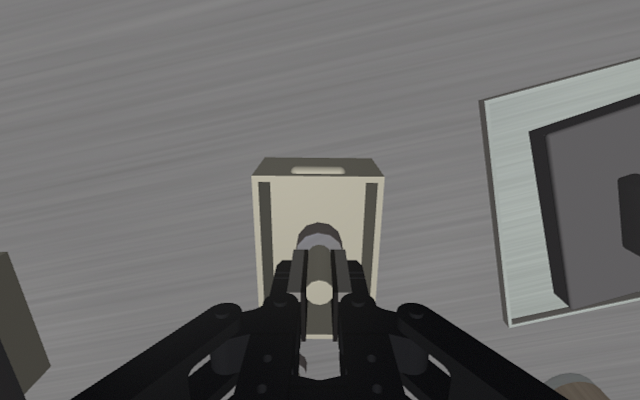

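Emit:
{"op": "servo_tool", "data": {
  "increments": "0 0 0.02 0 0 0 -1;0 0 0.03 0 0 0 -1;0 0 0.025 0 0 0 -1;0 0 0.014 0 0 0 -1;0 0 0.003 0 0 0 -1;0 0 0 0 0 0 -0.4;0 0 0 0 0 0 -0.4;0 0 0 0 0 0 -0.4;0 0 -0.02 0 0 0 -0.4;0 0 -0.04 0 0 0 -0.4;0 0 -0.035 0 0 0 -0.4"
}}

```text
time: 6.62
ee_pos: [0.5009, -0.0682, 0.124]
ee_rot: [[-0.98, 0.201, -0.0], [0.201, 0.98, -0.0], [0.0, -0.0, -1.0]]
force: [1.9, 0.8, 0.8]
grip_width: 0.0256
```

Run:
```python
from h import *
go(.6692,-.1277,.12,78.2)
```

```text
pos [ 0.5009 -0.0682  0.124 ] yaw 78.38 d_tool [-0.1769 -0.0244  0.004 ] rot [-0.03 -0.02  0.18] j7 87.0 F [1.9 0.8 0.8] w 0.0256 t 6.62
```

Emit:
{"op": "servo_tool", "data": {
  "increments": "-0.03 -0.004 0 0 0 0 0;-0.04 -0.005 0 0 0 0 0;-0.04 -0.006 0 0 0 0 0;-0.035 -0.005 0 0 0 0 0;-0.025 -0.003 0 0 0 0 0;-0.007 -0.001 0 0 0 0 0;0 0 0 0 0 0 0;0 0 0.03 0 0 0 0;0 0 0.035 0 0 0 0"
}}

```text
time: 7.37
ee_pos: [0.6717, -0.1275, 0.0606]
ee_rot: [[-0.98, 0.201, 0.008], [0.201, 0.98, -0.001], [-0.008, 0.001, -1.0]]
force: [0.8, -0.4, 0.4]
grip_width: 0.0425
```

Run:
```python
from h import *
go(.6692,-.1277,.02,78.2)
```

```text
pos [ 0.6717 -0.1275  0.0606] yaw 78.4 d_tool [ 0.0027 -0.0008  0.0406] rot [0.04 0.43 0.2 ] j7 95.6 F [ 0.8 -0.4  0.4] w 0.0425 t 7.37
```

Emit:
{"op": "servo_tool", "data": {
  "increments": "0.001 -0.0005 0.02 0 0 0 0;0 0 0.013 0 0 0 0;0 0 0.004 0 0 0 0;0 0 0 0 0 0 0;0 0 0 0 0 0 -1;0 0 0 0 0 0 -1;0 0 0 0 0 0 -1;0 0 0 0 0 0 -1;0 0 0 0 0 0 -1"
}}

```text
time: 8.12
ee_pos: [0.6698, -0.1278, 0.0222]
ee_rot: [[-0.98, 0.201, 0.003], [0.201, 0.98, -0.0], [-0.003, 0.0, -1.0]]
force: [-0.6, 0.2, 6.4]
grip_width: 0.0102
```

Run:
```python
from h import *
go(.5358,-.076,.12,78.2)
```

```text
pos [ 0.6698 -0.1278  0.0222] yaw 78.4 d_tool [ 0.1414  0.0238 -0.0982] rot [0.02 0.18 0.2 ] j7 96.2 F [-0.6  0.2  6.4] w 0.0102 t 8.12
```

Emit:
{"op": "servo_tool", "data": {
  "increments": "0 0 -0.02 0 0 0 -1;0 0 -0.04 0 0 0 -1;0 0 -0.04 0 0 0 -1;0.02 0.004 0 0 0 0 -1;0.035 0.006 0 0 0 0 -1;0.04 0.006 0 0 0 0 -1;0.03 0.005 0 0 0 0 -1;0.014 0.003 0 0 0 0 -1;0.002 0 0 0 0 0 -1;0 0 0 0 0 0 -1;0 0 0 0 0 0 -1"
}}

```text
time: 9.03
ee_pos: [0.5363, -0.076, 0.1208]
ee_rot: [[-0.98, 0.201, 0.002], [0.201, 0.98, -0.0], [-0.002, 0.0, -1.0]]
force: [-0.2, -0.3, 0.1]
grip_width: 0.0106
```

Run:
```python
from h import *
go(.5358,-.076,.03,78.2)
c=snap('wrist','w2.png')
```

```text
pos [ 0.5363 -0.076   0.1208] yaw 78.39 d_tool [ 0.0007 -0.0001  0.0908] rot [0.01 0.1  0.19] j7 89.1 F [-0.2 -0.3  0.1] w 0.0106 t 9.03
```

View pics/w2.png

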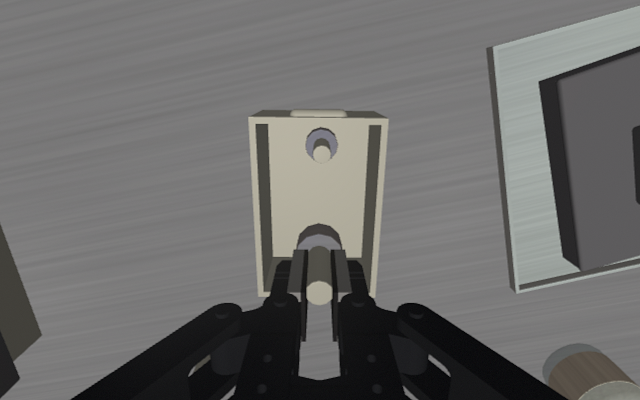

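First cutter stands at (320,145) in the tub; second is held over the middle. Lower and release.

Emit:
{"op": "servo_tool", "data": {
  "increments": "0 0 0.02 0 0 0 -1;0 0 0.03 0 0 0 -1;0 0 0.025 0 0 0 -1;0 0 0.014 0 0 0 -1;0 0 0.003 0 0 0 -1;0 0 0 0 0 0 -0.4;0 0 0 0 0 0 -0.4;0 0 0 0 0 0 -0.4;0 0 -0.02 0 0 0 -0.4;0 0 -0.04 0 0 0 -0.4;0 0 -0.035 0 0 0 -0.4"
}}

```text
time: 10.0
ee_pos: [0.535, -0.0759, 0.1251]
ee_rot: [[-0.979, 0.202, -0.0], [0.202, 0.979, -0.0], [0.0, -0.0, -1.0]]
force: [2.4, 0.2, 0.7]
grip_width: 0.0255
```

Run:
```python
from h import *
go(.668,-.207,.12,78.2)
```

```text
pos [ 0.535  -0.0759  0.1251] yaw 78.37 d_tool [-0.1567 -0.1016  0.0051] rot [-0.03 -0.01  0.17] j7 89.0 F [2.4 0.2 0.7] w 0.0255 t 10.0
```

Emit:
{"op": "servo_tool", "data": {
  "increments": "-0.03 -0.02 0 0 0 0 0;-0.035 -0.023 0 0 0 0 0;-0.035 -0.022 0 0 0 0 0;-0.03 -0.02 0 0 0 0 0;-0.02 -0.013 0 0 0 0 0;-0.006 -0.004 0 0 0 0 0;0 0 0 0 0 0 0;0 0 0.035 0 0 0 0;0 0 0.035 0 0 0 0;0 0 0.022 0 0 0 0;0 0 0.01 0 0 0 0;0 0 0 0 0 0 0"
}}

```text
time: 11.0
ee_pos: [0.6656, -0.2047, 0.0189]
ee_rot: [[-0.98, 0.2, -0.004], [0.2, 0.98, 0.002], [0.004, 0.001, -1.0]]
force: [-0.4, -0.2, -0.1]
grip_width: 0.0431
```

Run:
```python
from h import *
go(.668,-.207,.022,78.2)
```

```text
pos [ 0.6656 -0.2047  0.0189] yaw 78.46 d_tool [-0.0028 -0.0017 -0.0031] rot [ 0.05 -0.26  0.26] j7 103.4 F [-0.4 -0.2 -0.1] w 0.0431 t 11.0
```

Emit:
{"op": "servo_tool", "data": {
  "increments": "-0.002 -0.0017 -0.001 0 0 0 0;0 0 0 0 0 0 -1;0 0 0 0 0 0 -1;0 0 0 0 0 0 -1;0 0 0 0 0 0 -1;0 0 0 0 0 0 -1"
}}

```text
time: 11.5
ee_pos: [0.6704, -0.2094, 0.0244]
ee_rot: [[-0.98, 0.201, 0.003], [0.201, 0.98, -0.001], [-0.004, -0.0, -1.0]]
force: [-0.4, -0.3, 6.9]
grip_width: 0.0105
```

Run:
```python
from h import *
go(.571,-.0834,.122,78.2)
```

```text
pos [ 0.6704 -0.2094  0.0244] yaw 78.39 d_tool [ 0.1223  0.1034 -0.0981] rot [-0.01  0.21  0.19] j7 103.5 F [-0.4 -0.3  6.9] w 0.0105 t 11.5
```

Emit:
{"op": "servo_tool", "data": {
  "increments": "0 0 -0.02 0 0 0 -1;0 0 -0.04 0 0 0 -1;0 0 -0.04 0 0 0 -1;0.02 0.015 0 0 0 0 -1;0.025 0.022 0 0 0 0 -1;0.03 0.025 0 0 0 0 -1;0.025 0.022 0 0 0 0 -1;0.017 0.015 0 0 0 0 -1;0.005 0.004 0 0 0 0 -1;0 0 0 0 0 0 -1;0 0 0 0 0 0 -1;0 0 0 0 0 0 -1"
}}

```text
time: 12.5
ee_pos: [0.5709, -0.0852, 0.1225]
ee_rot: [[-0.979, 0.203, 0.001], [0.203, 0.979, -0.001], [-0.001, -0.001, -1.0]]
force: [0.1, 0.8, -0.3]
grip_width: 0.0104
```

Run:
```python
from h import *
go(.571,-.0834,.03,78.2)
c=snap('wrist','w3.png')
```

```text
pos [ 0.5709 -0.0852  0.1225] yaw 78.29 d_tool [0.0004 0.0018 0.0925] rot [-0.05  0.07  0.09] j7 90.9 F [ 0.1  0.8 -0.3] w 0.0104 t 12.5
```

View pics/w3.png

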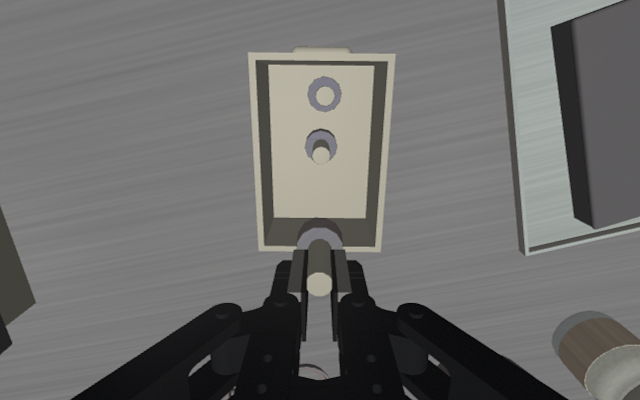

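Emit:
{"op": "servo_tool", "data": {
  "increments": "0 0.0015 0.02 0 0 0 -1;0 0 0.03 0 0 0 -1;0 0 0.025 0 0 0 -1;0 0 0.014 0 0 0 -1;0 0 0.003 0 0 0 -1;0 0 0 0 0 0 -0.4;0 0 0 0 0 0 -0.4;0 0 0 0 0 0 -0.4;0 0 -0.02 0 0 0 -0.4;0 0 -0.04 0 0 0 -0.4;0 0 -0.035 0 0 0 -0.4;-0.02 0 -0.03 0 0 0 -0.4;0 0 -0.02 0 0 0 -0.4;0 0 0 0 0 0 -0.4;0 0 0 0 0 0 -0.4"
}}

```text
time: 13.8
ee_pos: [0.5913, -0.0864, 0.1776]
ee_rot: [[-0.979, 0.201, 0.005], [0.201, 0.979, -0.0], [-0.004, 0.001, -1.0]]
force: [-0.6, -0.0, -0.9]
grip_width: 0.0254
```

Run:
```python
from h import *
go(.571,-.0834,.03,78.2)
c=snap('wrist','w4.png')
c=snap('top','t1.png')
for r in env.masks_of(c,'lid_1')+env.masks_of(c,'tub_b'): print(round(r['score'],2),rect(c,r['pixels'],.027),rect(c,r['pixels'],.056))
```

```text
pos [ 0.5913 -0.0864  0.1776] yaw 78.38 d_tool [ 0.0211 -0.0013  0.1475] rot [0.05 0.25 0.18] j7 90.5 F [-0.6 -0.  -0.9] w 0.0254 t 13.8
0.78 [0.5561, 0.2732, 0.1552, 0.0971, 1.7505] [0.5547, 0.2678, 0.152, 0.0951, 1.7505]
0.74 [0.5545, 0.1546, 0.1538, 0.0982, 8.0504] [0.5531, 0.1517, 0.1507, 0.0962, 8.0504]
0.57 [0.5326, 0.3951, 0.1586, 0.1029, -0.8223] [0.5317, 0.3873, 0.1554, 0.1008, -0.8223]
0.61 [0.5247, -0.0348, 0.0827, 0.0091, -10.6538] [0.524, -0.0339, 0.081, 0.0089, -10.6539]
```

View pics/w4.png

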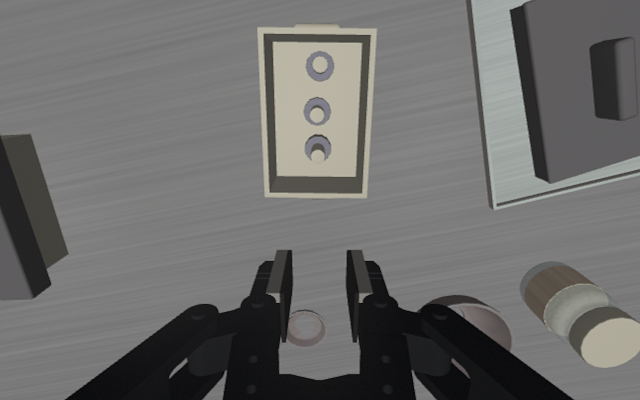

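View pics/t1.png

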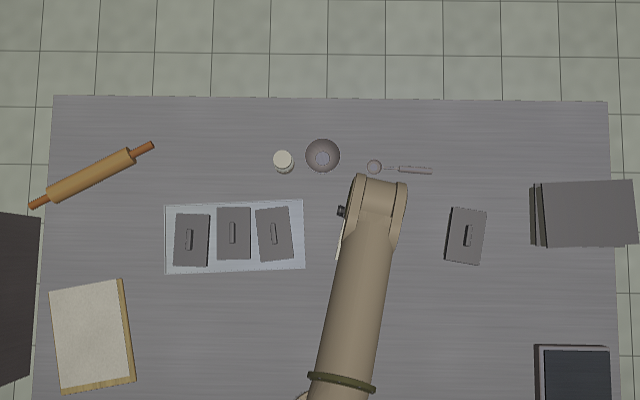

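Run:
```python
from h import *
c=env.capture('wrist')
P=np.array([ray(c,u,.056) for u in[(258,28),(377,28),(368,198),(265,198)]])
print(P.round(4),P.mean(0).round(4)); print(np.linalg.norm(P[0]-P[3]),np.linalg.norm(P[0]-P[1]))
```

```text
[[ 0.464  -0.103   0.056 ]
 [ 0.4808 -0.0216  0.056 ]
 [ 0.6035 -0.0473  0.056 ]
 [ 0.5865 -0.1298  0.056 ]] [ 0.5337 -0.0754  0.056 ]
0.12538129657981847 0.08319552442721159
```

Emit:
{"op": "servo_tool", "data": {
  "increments": "0.008 0.02 0 0 0 -3 1;0.01 0.03 0 0 0 -3 1;0.012 0.035 0 0 0 -3 1;0.012 0.035 0 0 0 -3 1;0.01 0.035 0 0 0 -3 1;0.008 0.03 0 0 0 -3 1;0.006 0.025 0 0 0 -1.6 1;0.005 0.02 0 0 0 0 1;0 0 0 0 0 0 1;0 0 0 0 0 0 1",
  "force": 80
}}

```text
time: 14.88
ee_pos: [0.5246, 0.1469, 0.1743]
ee_rot: [[-0.99, -0.142, -0.001], [-0.142, 0.99, -0.0], [0.001, -0.0, -1.0]]
force: [0.1, -1.1, 0.3]
grip_width: 0.0854
```

Run:
```python
from h import *
go(.5545,.1545,.15,98)
c=snap('wrist','w5.png')
```

```text
pos [0.5246 0.1469 0.1743] yaw 98.16 d_tool [-0.0308  0.0033  0.0243] rot [-0.   -0.08  0.16] j7 82.3 F [ 0.1 -1.1  0.3] w 0.0854 t 14.88
```

View pics/w5.png

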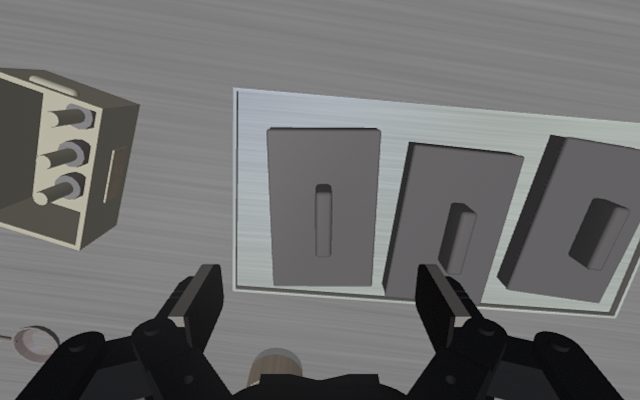

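Run:
```python
from h import *
c=env.capture('wrist')
P=np.array([ray(c,u,.027) for u in[(266,128),(380,128),(372,286),(275,286)]])
print(P.round(4),P.mean(0).round(4)); d=P[2]+P[3]-P[0]-P[1];print(np.degrees(np.arctan2(d[1],d[0])),np.linalg.norm(d)/2)
```

```text
[[0.4856 0.0944 0.027 ]
 [0.4721 0.1904 0.027 ]
 [0.6258 0.213  0.027 ]
 [0.6393 0.1172 0.027 ]] [0.5557 0.1538 0.027 ]
8.393652471731292 0.1553718015560176
```

Emit:
{"op": "servo_tool", "data": {
  "increments": "-0.015 0.0015 0.02 0 0 0 1;-0.013 0.001 0.03 0 0 0 0;-0.003 0 0.03 0 0 0 0;0 0 0.03 0 0 0 0;0 0 0.02 0 0 0 0;0 0 0.008 0 0 0 0;0 0 0.003 0 0 0 0;0 0 0 0 0 0 0"
}}

```text
time: 15.65
ee_pos: [0.5562, 0.1514, 0.0341]
ee_rot: [[-0.99, -0.138, -0.0], [-0.138, 0.99, -0.001], [0.0, -0.001, -1.0]]
force: [-0.5, 0.4, -0.2]
grip_width: 0.0428
```

Run:
```python
from h import *
go(.555,.154,.033,98.2)
```

```text
pos [0.5562 0.1514 0.0341] yaw 97.91 d_tool [0.0008 0.0028 0.0011] rot [-0.03 -0.02 -0.29] j7 85.0 F [-0.5  0.4 -0.2] w 0.0428 t 15.65
```

Emit:
{"op": "servo_tool", "data": {
  "increments": "0.0005 0.0028 0 0 0 -0.2 0;0 0 0 0 0 0 -1;0 0 0 0 0 0 -1;0 0 0 0 0 0 -1;0 0 0 0 0 0 -1;0 0 0 0 0 0 -1;0 0 0 0 0 0 -1",
  "force": 80
}}

```text
time: 16.23
ee_pos: [0.5559, 0.1556, 0.0357]
ee_rot: [[-0.99, -0.143, 0.002], [-0.143, 0.99, 0.001], [-0.002, 0.001, -1.0]]
force: [-1.0, 0.0, 6.4]
grip_width: 0.0122
```

Run:
```python
from h import *
go(.5348,-.0757,.14,78)
```

```text
pos [0.5559 0.1556 0.0357] yaw 98.21 d_tool [ 0.0536 -0.2259 -0.1046] rot [ 0.07  0.13 20.21] j7 84.9 F [-1.   0.   6.4] w 0.0122 t 16.23
```

Emit:
{"op": "servo_tool", "data": {
  "increments": "0 0 -0.01 0 0 0 -1;0 0 -0.025 0 0 0 -1;0 0 -0.035 0 0 0 -1;0 0 -0.03 0 0 5 -1;0 0 0 0 0 6 -1;0 0 0 0 0 6 -1;0 0 0 0 0 3.2 -1;0 0 0 0 0 0 -1;0 0 0 0 0 0 -1"
}}

```text
time: 16.98
ee_pos: [0.5549, 0.1551, 0.1346]
ee_rot: [[-0.979, 0.206, 0.0], [0.206, 0.979, 0.0], [-0.0, 0.0, -1.0]]
force: [0.7, -0.3, -0.8]
grip_width: 0.0129
```

Run:
```python
from h import *
go(.5348,-.0757,.14,78)
c=snap('wrist','w6.png')
```

```text
pos [0.5549 0.1551 0.1346] yaw 78.12 d_tool [-0.0279 -0.23   -0.0054] rot [0.01 0.01 0.12] j7 64.5 F [ 0.7 -0.3 -0.8] w 0.0129 t 16.98
```

View pics/w6.png

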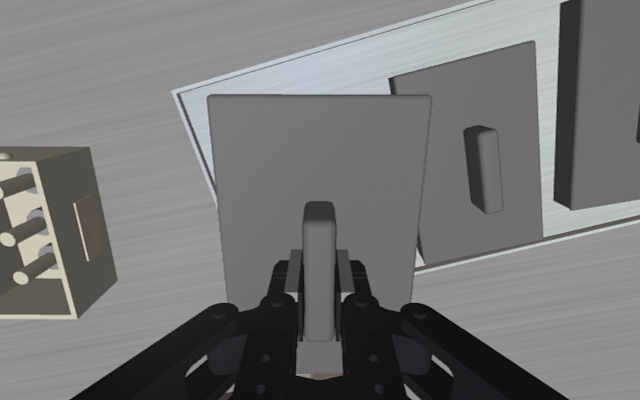

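Run:
```python
from h import *
c=env.capture('wrist'); s=env.state();R=np.array(s['ee_rot']);p=np.array(s['ee_pos'])
for u in[(208,95),(431,95)]:
    print((R.T@(ray(c,u,p[2]-.0087)-p)).round(4))
```

```text
[ 0.0775 -0.0475  0.0087]
[0.0774 0.0489 0.0087]
```

Emit:
{"op": "servo_tool", "data": {
  "increments": "-0.002 -0.02 -0.001 0 0 0 -1;-0.004 -0.03 -0.001 0 0 0 -1;-0.005 -0.038 -0.001 0 0 0 -1;-0.005 -0.04 -0.001 0 0 0 -1;-0.005 -0.04 -0.001 0 0 0 -1;-0.004 -0.035 0 0 0 0 -1;-0.003 -0.02 0 0 0 0 -1;0 -0.007 0 0 0 0 -1;0 0 0 0 0 0 -1;0 0 0 0 0 0 -1"
}}

```text
time: 17.92
ee_pos: [0.5346, -0.0748, 0.139]
ee_rot: [[-0.978, 0.207, -0.0], [0.207, 0.978, 0.001], [0.0, 0.001, -1.0]]
force: [-0.3, 0.1, -0.8]
grip_width: 0.0118
```

Run:
```python
from h import *
go(.5348,-.0757,.14,78)
c=snap('scene','s1.png'); zoom(c,230,120,390,240,'s1z.png',5)
```

```text
pos [ 0.5346 -0.0748  0.139 ] yaw 78.05 d_tool [-0.0004 -0.0008 -0.001 ] rot [ 0.03 -0.02  0.05] j7 88.7 F [-0.3  0.1 -0.8] w 0.0118 t 17.92
```

View pics/s1z.png

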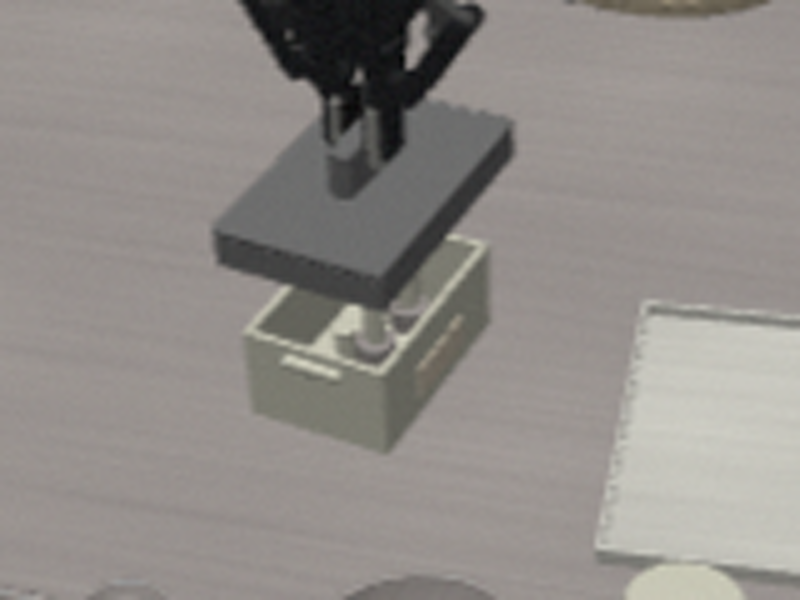

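Emit:
{"op": "servo_tool", "data": {
  "increments": "0 -0.001 0.02 0 0 0 -1;0 0 0.015 0 0 0 -1;0 0 0.006 0 0 0 -1;0 0 0.005 0 0 0 -1;0 0 0.005 0 0 0 -1;0 0 0.003 0 0 0 -1;0 0 0 0 0 0 -1;0 0 0 0 0 0 -1"
}}

```text
time: 18.63
ee_pos: [0.5349, -0.0766, 0.0856]
ee_rot: [[-0.978, 0.208, 0.001], [0.208, 0.978, -0.0], [-0.001, 0.0, -1.0]]
force: [2.0, 0.2, -1.8]
grip_width: 0.012
```

Emit:
{"op": "servo_tool", "data": {
  "increments": "0 0 0.003 0 0 0 -1;0 0 0.003 0 0 0 -1;0 0 0 0 0 0 -1"
}}

```text
time: 18.88
ee_pos: [0.5357, -0.077, 0.0798]
ee_rot: [[-0.978, 0.208, 0.003], [0.208, 0.978, -0.0], [-0.003, 0.0, -1.0]]
force: [3.5, -1.0, 2.2]
grip_width: 0.0119
```

Emit:
{"op": "servo_tool", "data": {
  "increments": "0 0 0.003 0 0 0 -1;0 0 0.003 0 0 0 -1;0 0 0 0 0 0 -1"
}}

```text
time: 19.13
ee_pos: [0.535, -0.0769, 0.0734]
ee_rot: [[-0.978, 0.208, 0.002], [0.208, 0.978, -0.0], [-0.002, 0.0, -1.0]]
force: [1.1, 0.2, -1.9]
grip_width: 0.0123
```

Emit:
{"op": "servo_tool", "data": {
  "increments": "0 0 0.002 0 0 0 -1;0 0 0.002 0 0 0 -1;0 0 0 0 0 0 -1"
}}

```text
time: 19.38
ee_pos: [0.5336, -0.0766, 0.0696]
ee_rot: [[-0.978, 0.208, -0.001], [0.208, 0.978, 0.001], [0.002, 0.0, -1.0]]
force: [-5.7, 0.5, 11.9]
grip_width: 0.0122
```

Emit:
{"op": "servo_tool", "data": {
  "increments": "0 0 0.002 0 0 0 -1;0 0 0.002 0 0 0 -1;0 0 0 0 0 0 -1"
}}

```text
time: 19.63
ee_pos: [0.5336, -0.0766, 0.0695]
ee_rot: [[-0.978, 0.209, -0.0], [0.209, 0.978, 0.003], [0.001, 0.002, -1.0]]
force: [-23.8, 5.1, 53.1]
grip_width: 0.0121
```

Emit:
{"op": "servo_tool", "data": {
  "increments": "0 0 -0.004 0 0 0 -1;0 0 -0.004 0 0 0 -1;0 0 -0.005 0 0 0 -1;0 0 -0.006 0 0 0 -1;0 0 -0.006 0 0 0 -1;0 0 0 0 0 0 -1;0 0 0 0 0 0 -1"
}}

```text
time: 20.22
ee_pos: [0.5344, -0.0767, 0.0902]
ee_rot: [[-0.978, 0.208, 0.0], [0.208, 0.978, -0.0], [-0.0, -0.0, -1.0]]
force: [0.5, 0.1, -5.8]
grip_width: 0.0122
```

Run:
```python
from h import *
go(.5348,-.0757,.14,78)
c=snap('scene','s2.png'); zoom(c,230,120,390,240,'s2z.png',5)
```

```text
pos [ 0.5344 -0.0767  0.0902] yaw 78.0 d_tool [-0.0002  0.0011 -0.0498] rot [-0.    0.01 -0.  ] j7 90.1 F [ 0.5  0.1 -5.8] w 0.0122 t 20.22
```

View pics/s2z.png

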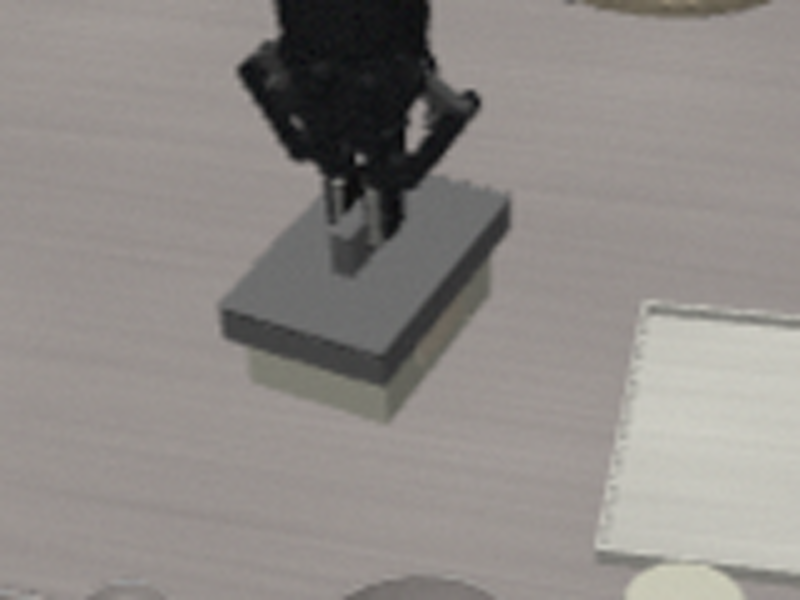

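Emit:
{"op": "servo_tool", "data": {
  "increments": "0 0 0 0 0 0 -1;0 0 0 0 0 0 -1;0 0 0 0 0 0 -1;0 0 0 0 0 0 -1;0 0 0 0 0 0 -1"
}}

```text
time: 20.68
ee_pos: [0.5342, -0.0767, 0.0899]
ee_rot: [[-0.978, 0.208, -0.0], [0.208, 0.978, -0.0], [0.0, -0.0, -1.0]]
force: [0.3, 0.7, -5.4]
grip_width: 0.0122
```

Emit:
{"op": "servo_tool", "data": {
  "increments": "0 0 0.005 0 0 0 -1;0 0 0.006 0 0 0 -1;0 0 0.005 0 0 0 -1;0 0 0.003 0 0 0 -1;0 0 0.001 0 0 0 -1;0 0 0 0 0 0 -1;0 0 0 0 0 0 -1"
}}

```text
time: 21.27
ee_pos: [0.5343, -0.0767, 0.0701]
ee_rot: [[-0.978, 0.208, -0.0], [0.208, 0.978, 0.0], [0.0, -0.0, -1.0]]
force: [-1.1, 0.1, -3.2]
grip_width: 0.0122
```

Run:
```python
from h import *
go(.5348,-.2,.07,78)
c=snap('top','t2.png'); zoom(c,320,180,500,300,'t2z.png',4)
d=snap('scene','s3.png'); zoom(d,150,120,330,240,'s3z.png',4)
```

```text
pos [ 0.5343 -0.0767  0.0701] yaw 77.99 d_tool [-2.620e-02 -1.205e-01  1.000e-04] rot [-0.   -0.01 -0.01] j7 90.7 F [-1.1  0.1 -3.2] w 0.0122 t 21.27
```

View pics/t2z.png

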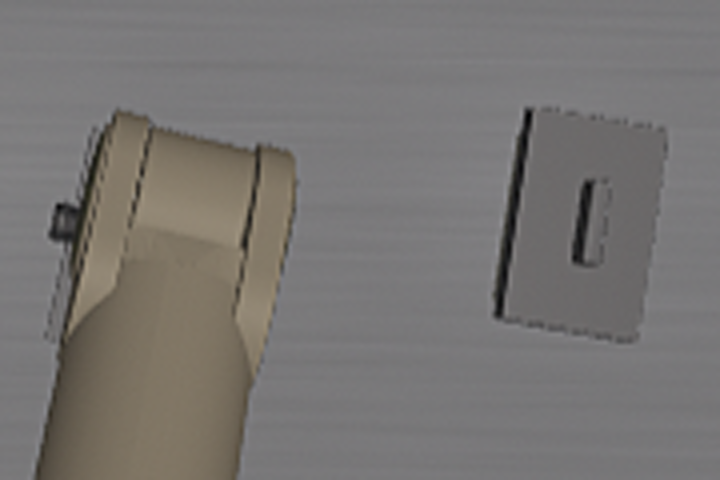

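View pics/s3z.png

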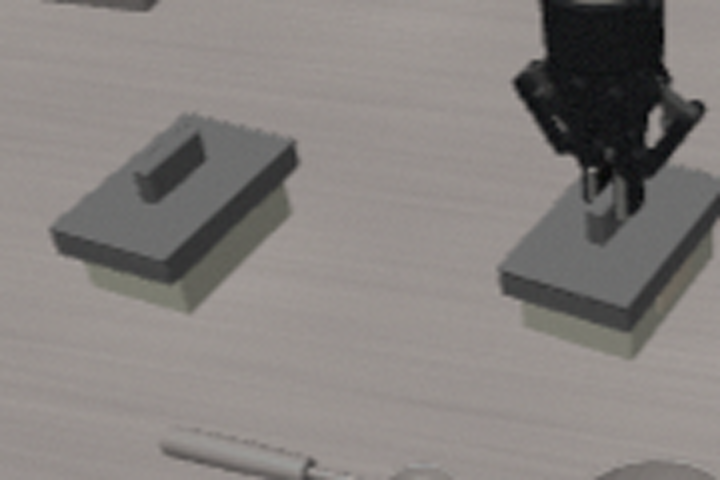

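Run:
```python
from h import *
a=env.capture('top');b=env.capture('scene')
f=lambda u,o:((u[0]+.5)/4-.5+o[0],(u[1]+.5)/4-.5+o[1])
P=[]
for u,v in[((533,109),(170,261)),((667,127),(52,231)),((637,342),(188,114)),((503,318),(298,143))]:
    u=f(u,(320,180));v=f(v,(150,120))
    t=tri(a,u,b,v);P.append(t); print(t.round(4),ray(a,u,.061).round(4),ray(b,v,.061).round(4))
P=np.array(P);print(P.mean(0)); d=P[0]+P[1]-P[2]-P[3];print(np.degrees(np.arctan2(d[1],d[0])),np.linalg.norm(d)/2); e=P[0]+P[3]-P[1]-P[2];print(np.degrees(np.arctan2(e[1],e[0])),np.linalg.norm(e)/2)
```

```text
[ 0.6374 -0.3582  0.0584] [ 0.6378 -0.359   0.061 ] [ 0.6401 -0.3543  0.061 ]
[ 0.6257 -0.4534  0.059 ] [ 0.6263 -0.4543  0.061 ] [ 0.6278 -0.4496  0.061 ]
[ 0.4731 -0.4299  0.0597] [ 0.4735 -0.4303  0.061 ] [ 0.4749 -0.4276  0.061 ]
[ 0.488  -0.3351  0.0574] [ 0.4888 -0.3361  0.061 ] [ 0.4927 -0.3299  0.061 ]
[ 0.55606263 -0.39415799  0.05861936]
-8.786624329567424 0.15277357298613656
82.04687383115728 0.09594577251060238
```

Emit:
{"op": "servo_tool", "data": {
  "increments": "-0.002 -0.005 0 0 0 0 -1;-0.005 -0.012 0 0 0 0 -1;-0.008 -0.018 0 0 0 0 -1;-0.008 -0.02 0 0 0 0 -1;-0.008 -0.02 0 0 0 0 -1;-0.008 -0.02 0 0 0 0 -1;-0.008 -0.02 0 0 0 0 -1;-0.008 -0.02 0 0 0 0 -1;-0.008 -0.018 0 0 0 0 -1;-0.007 -0.016 0 0 0 -0.5 -1;-0.005 -0.012 0 0 0 -1 -1;-0.004 -0.008 0 0 0 -1 -1;-0.001 -0.002 0 0 0 -1 -1;0 0 0 0 0 0 -1;0 0 0 0 0 0 -1"
}}

```text
time: 22.72
ee_pos: [0.5734, -0.28, 0.0702]
ee_rot: [[-0.989, 0.148, 0.0], [0.148, 0.989, -0.0], [-0.0, -0.0, -1.0]]
force: [-0.3, 0.0, -0.7]
grip_width: 0.0123
```

Run:
```python
from h import *
go(.573,-.28,.07,81.5)
c=snap('wrist','w7.png')
d=snap('scene','s4.png'); zoom(d,130,120,310,240,'s4z.png',4)
```

```text
pos [ 0.5734 -0.28    0.0702] yaw 81.48 d_tool [ 0.0004 -0.0001  0.0002] rot [-0.    0.03 -0.02] j7 115.1 F [-0.3  0.  -0.7] w 0.0123 t 22.72
```

View pics/w7.png

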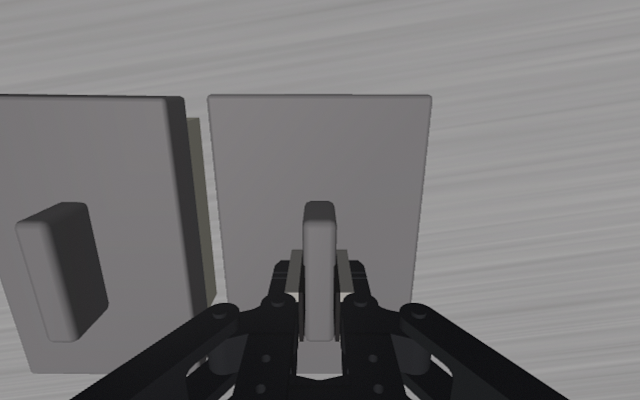

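View pics/s4z.png

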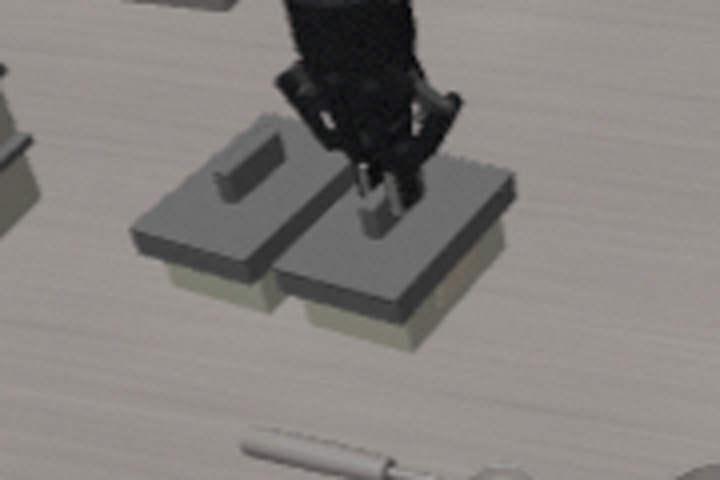

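Run:
```python
from h import *
c=env.capture('wrist'); im=c['frame'].astype(int)
s=env.state();R=np.array(s['ee_rot']);p=np.array(s['ee_pos'])
g=im.sum(2)
for v in(120,160,200,240,280):
    r=g[v,140:235]; print(v,[140+int(i) for i in np.where(abs(np.diff(r))>25)[0]], r[::6])
for u in(20,60,100,140,230,300,400):
    r=g[80:110,u]; print(u,[80+int(i) for i in np.where(abs(np.diff(r))>25)[0]])
```

```text
120 [162, 164, 165, 166, 167, 184, 185, 197, 198, 207, 208, 210] [368 368 369 370 304 160 158 158 268 247 455 453 380 379 376 377]
160 [170, 171, 172, 188, 189, 201, 202, 211, 212, 214] [364 365 364 365 364 285 155 158 150 247 246 457 417 374 374 369]
200 [175, 176, 177, 193, 194, 205, 206, 215, 216, 218] [364 363 364 364 361 362 255 156 153 214 248 348 459 327 369 366]
240 [180, 181, 182, 198, 209, 210, 220, 221] [360 360 360 360 361 358 361 212 155 153 248 246 467 466 367 364]
280 [184, 185, 186, 187, 202, 203, 213, 214, 224, 225] [356 356 354 354 355 355 354 357 164 153 152 245 243 471 482 359]
20 [92, 93, 94, 95, 96]
60 [93, 94, 95, 96, 97]
100 [93, 94, 95, 96, 97]
140 [94, 95, 96, 97, 98]
230 [93, 94, 95]
300 [92, 93, 95]
400 [93, 94, 95]
```

Run:
```python
from h import *
c=env.capture('wrist')
s=env.state();R=np.array(s['ee_rot']);p=np.array(s['ee_pos'])
print('neigh right edge')
for u in[(165.5,120),(171.5,160),(176.5,200),(181.5,240),(186,280)]: print((R.T@(ray(c,u,.061)-p)).round(4))
print('far edge neigh')
for u in[(20,94.5),(60,95),(100,95.5),(140,96)]: print((R.T@(ray(c,u,.061)-p)).round(4))
print('held left edge/ far')
for u in[(208,120),(212,160),(216,200),(221,240),(225,280),(230,94),(300,94),(400,94)]: print((R.T@(ray(c,u,.061)-p)).round(4))
```

```text
neigh right edge
[ 0.0668 -0.0676  0.0092]
[ 0.0488 -0.0675  0.0092]
[ 0.0293 -0.0678  0.0092]
[ 0.0082 -0.0682  0.0092]
[-0.0148 -0.0688  0.0092]
far edge neigh
[ 0.0777 -0.129   0.0092]
[ 0.0775 -0.1117  0.0092]
[ 0.0772 -0.0945  0.0092]
[ 0.077  -0.0772  0.0092]
held left edge/ far
[ 0.0668 -0.0487  0.0092]
[ 0.0488 -0.0488  0.0092]
[ 0.0293 -0.0489  0.0092]
[ 0.0081 -0.0485  0.0092]
[-0.0148 -0.0485  0.0092]
[ 0.0778 -0.038   0.0092]
[ 0.0778 -0.0077  0.0092]
[0.0778 0.0356 0.0092]
```

Emit:
{"op": "servo_tool", "data": {
  "increments": "-0.001 0 0 0 0 0.4 -1;-0.001 -0.003 0 0 0 0.4 -1;0 -0.005 0 0 0 0 -1;0 -0.005 0 0 0 0 -1;0 -0.003 0 0 0 0 -1;0 -0.001 0 0 0 0 -1;0 0 0 0 0 0 -1;0 0 0 0 0 0 -1"
}}

```text
time: 23.58
ee_pos: [0.5722, -0.2977, 0.0701]
ee_rot: [[-0.987, 0.162, -0.0], [0.162, 0.987, -0.001], [0.0, -0.001, -1.0]]
force: [-0.6, -0.3, -1.9]
grip_width: 0.012
```

Run:
```python
from h import *
go(.573,-.28,.07,81.5)
c=snap('wrist','w8.png')
```

```text
pos [ 0.5722 -0.2977  0.0701] yaw 80.65 d_tool [0.0021 0.0176 0.0001] rot [-0.03 -0.01 -0.85] j7 115.9 F [-0.6 -0.3 -1.9] w 0.012 t 23.58
```

View pics/w8.png

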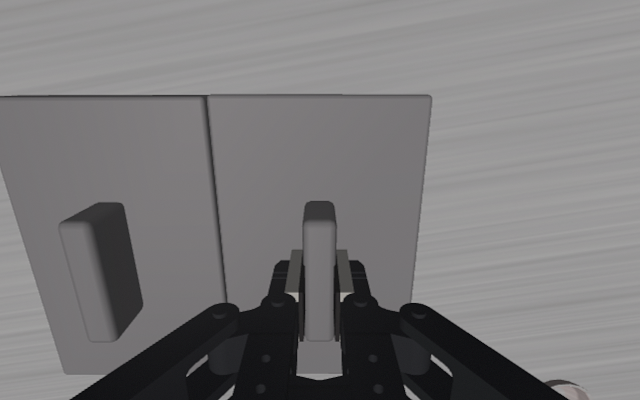

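Emit:
{"op": "servo_tool", "data": {
  "increments": "0 -0.001 0 0 0 0 -1;0 -0.001 0 0 0 0 -1;0 0 0 0 0 0 -1;0 0 0 0 0 0 -1"
}}

```text
time: 23.97
ee_pos: [0.5722, -0.2984, 0.07]
ee_rot: [[-0.987, 0.161, -0.0], [0.161, 0.987, 0.001], [0.001, 0.001, -1.0]]
force: [-1.0, 3.5, -1.0]
grip_width: 0.0119
```

Emit:
{"op": "servo_tool", "data": {
  "increments": "0 0 0.0005 0 0 0 -1;0 0 0 0 0 0 -1;0 0 0 0 0 0 -0.2;0 0 0 0 0 0 -0.2;0 0 0 0 0 0 -0.2;0 0 0 0 0 0 -0.2;0 0 -0.015 0 0 0 -0.2;0 0 -0.03 0 0 0 -0.2;0 0 -0.04 0 0 0 -0.2;0.02 0 -0.03 0 0 0 -0.2;0.03 0.01 0 0 0 0 -0.2;0.03 0.03 0 0 0 0 -0.2;0 0.04 0 0 0 0 -0.2;0 0.04 0 0 0 0 -0.2;0 0 0 0 0 0 -0.2;0 0 0 0 0 0 -0.2"
}}

```text
time: 25.3
ee_pos: [0.514, -0.1653, 0.1849]
ee_rot: [[-0.988, 0.156, 0.001], [0.156, 0.988, 0.001], [-0.001, 0.001, -1.0]]
force: [-0.2, -0.6, -0.5]
grip_width: 0.0343
```

Run:
```python
from h import *
go(.573,-.28,.07,81.5)
c=snap('wrist','w9.png')
d=snap('scene','s5.png'); zoom(d,130,120,530,300,'s5z.png',2)
a=snap('top','t5.png'); zoom(a,150,120,500,290,'t5z.png',2)
for r in env.masks_of(a,'lid_1')+env.masks_of(a,'neighbour'): print(round(r['score'],2),rect(a,r['pixels'],.027),rect(a,r['pixels'],.061))
```

```text
pos [ 0.514  -0.1653  0.1849] yaw 81.02 d_tool [-0.0761 -0.1042  0.1149] rot [ 0.06  0.05 -0.48] j7 100.7 F [-0.2 -0.6 -0.5] w 0.0343 t 25.3
0.93 [0.5538, 0.2729, 0.1561, 0.1025, 1.7384] [0.5522, 0.2666, 0.1523, 0.1001, 1.7385]
0.76 [0.5312, 0.3969, 0.1556, 0.1057, -0.1521] [0.5302, 0.3876, 0.1519, 0.1031, -0.1521]
0.64 [0.6191, -0.3117, 0.1023, 0.0612, 79.9644] [0.6159, -0.3039, 0.0999, 0.0598, 79.9643]
0.65 [0.5578, -0.4045, 0.1579, 0.1011, -9.294] [0.5561, -0.3945, 0.1541, 0.0987, -9.294]
```

View pics/w9.png

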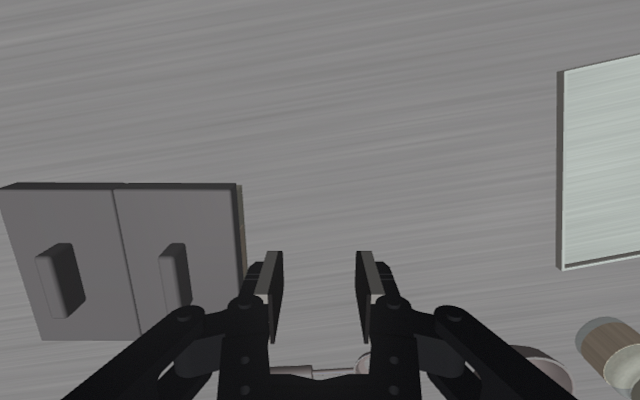

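View pics/s5z.png

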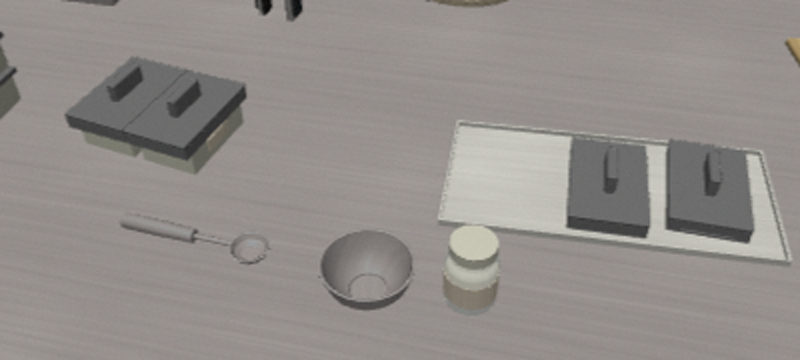

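View pics/t5z.png

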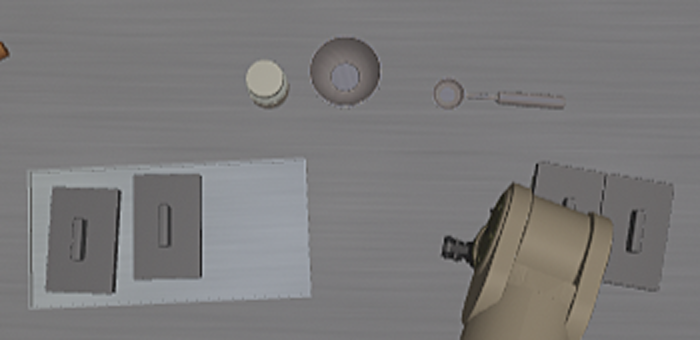

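Run:
```python
from h import *
c=env.capture('wrist')
P=[ray(c,u,.061) for u in((0,188),(112,190),(114,190),(236,188))]; print(np.round(P,4).tolist())
print(env.sign_off())
```

```text
[[0.469, -0.4299, 0.061], [0.486, -0.3391, 0.061], [0.4862, -0.3375, 0.061], [0.5012, -0.2374, 0.061]]
the job is handed in; nothing more can be done
None
```

The job is handed in, about 25 s into the 210 s limit; `sign_off` gives no verdict, so I don't know the judged result.

- **Cutters:** Only three stood on the bench. All three went into the tub and were last seen standing upright in it before the lid went on.
- **Lid:** The tub measured 126 mm long, so it is tub_b. The first lid tried, the one at the right-hand end of the tray, went home, though I didn't catch the click in the force readings. Lifting by its rib alone raised the tub about 20 mm, with 5.4–5.8 N on the wrist, which is roughly the weight of the lid and loaded tub. The other two lids were never touched and still lie flat on the tray.
- **Sliding to the neighbour:** I drew the tub along the bench by its rib until it met the neighbour, with about 3.5 N of contact. Then I let go and backed off.

**Last checks:** The final pictures show a thin seam of about 1.6 mm or less, the ends in line within about 2 mm, and both lids level. The bowl, jar and spoon are where they started.

**Less certain:**
- While pressing the lid home, the wrist force peaked at about 53 N, more than the snap needed but well under the 120 N limit.
- The cutters could not be seen under the lid after the slide.

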